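Register the chocolate mould and report it ready

TASK

With the fingertips, push the long white chocolate mould along the loading bed until it lies flush against both dark stop bars, the back one and the one at the left end: slide it flat, do not lift it. Once it is home, press the round ready button on the grey box right down and let it come up again. Leave the mould home and everything else where it stands.

Things in the scene. Friction and masses are not known exactly. Their poses are not given: they have to be found in the camera images.
- bed: fixed aluminium plate, 260 mm (its x) by 340 mm (its y), 10 mm thick. Origin: centre of its underside; x points away from the robot, y to the left, within 0.25 rad. Dark steel stop bars 15 mm wide rise 14 mm above it: the back stop along y, inner face at x = +115 mm, and the end stop along x, inner face at y = +155 mm. Front and right edges are open
- corner (a point): inside corner where the two stops' inner faces meet, on the plate's top face (bed frame x +115, y +155 mm, 10 mm above the bench), axes as the bed's. With the mould home its centre lies at x = -45, y = -80 mm from here, parallel to the bed
- mould: long white plastic mould, 90 mm (its x) by 160 mm (its y), 24 mm high, 0.19 to 0.34 kg, 2 x 4 open rectangular pockets in its top, 9 mm deep; loose on the bed, up to 0.35 rad askew to it. Origin: centre of its underside. Home, its +x long side is against the back stop and its +y end against the end stop
- ready_top (a point): centre of the top of the ready button: round steel push button, 28 mm across, in a black collar on a grey box (80 x 70 x 22 mm, fixed to the bench, either left or right of the bed). It is pressed straight down, 6 mm to the bottom, which takes 5 N, and springs back up
- ready (a joint): travel of the ready button: 0 = up, 0.006 m = right down
- cup: small open steel cup, 44 mm across, 45 mm high, standing on the bench close outside the bed's end stop (the left end). Origin: centre of its underside. Bystander: leave alone
- tin: closed round metal tin, 73 mm across, 54 mm high, standing left or right of the bed. Origin: centre of its underside. Bystander: leave alone
- small_mould: small square white mould, 80 x 80 x 24 mm, with 2 x 2 pockets, lying on the bench near the robot at the right. Not the one to push. Origin: centre of its underside. Bystander: leave alone
- spatula: spatula 200 mm long, lying askew on the bench at the left, between robot and bed. Bystander: leave alone
- bowl: steel bowl, 110 mm across, 50 mm high, at the left. Origin: centre of its underside. Bystander: leave alone
- bottle: white plastic bottle, 60 mm across, 150 mm high, at the right. Origin: centre of its underside. Bystander: leave alone
- brush: brush 200 mm long, lying on the bench beyond the bed, roughly along y. Bystander: leave alone
Not all that is in view belongs to the job. What is shaped like the mould but yellow is not meant. Leave any purple look-alike of the part that bears ready_top alone.

How it is judged:
By the outcome, as a careful person would: the job done as asked, in the order asked, and still so for the second after the job is handed in, with the robot touching nothing.
It also fails if it takes over 64 s, if anything falls off the work surface, if the arm or the gripper's body presses on something with over 40 N, if the wrist force passes 120 N, or if a joint passes its speed limit or range.

ROBOT

A 7-joint arm with a two-finger parallel gripper is mounted at the origin on the work surface. World frame = base frame: x ahead of the robot, y to its left, z up, the work surface at z = 0. Lengths are in mm, angles in rad, forces in N, time in s.
With the tool pointing down it reaches from about 400 to 900 mm from the base axis. Payload 5.5 kg.
Tool frame: the origin (TCP) lies at the centre of the arm's flange, where the gripper is bolted on; the fingertips stand 178 mm ahead of it and the grasp point (between the pads) lies 159 mm ahead of it; z points along the fingers, y is the direction in which the jaws open and shut (so a half turn about z gives the same grasp; the last joint's range is limited). The gripper opens to 92 mm and grips with 3 to 60 N. Pads are 19 mm wide; open, the fingers measure 130 mm over their backs; the gripper's body (75 mm by 190 mm) begins 47 mm behind the grasp point.
Start: joints at [1.556, 0.501, -0.427, 1.55, 0.221, 1.138, -0.21], TCP at [178.283, -625.069, 404.729] pointing down, gripper open.
Joint ranges: [-2.88, 2.88], [-0.31, 2.03], [-1.54, 1.56], [0.2, 2.42], [-1.41, 4.55], [0.19, 2.02], [-2.57, 2.57]. Speed limits (rad/s): [2.57, 2.57, 3.14, 3.14, 3.14, 3.14, 3.14].

INTERFACE

Orientations are given as a unit quaternion [w, x, y, z].
In Python, from rig import manip, cams, job_done, spotter gives the robot as it stands.
- The arm moves only by the tool send_rows, never from a script. Its argument "plan" is a list that holds one entry, the list of rows, each a list of 7 numbers: the shift along the tool's x, y, z in mm, then the turn, a rotation vector about the tool's x, y, z in rad, then the finger opening in mm, from 0 to 91.8. In form: [[[dx, dy, dz, ax, ay, az, gripper], ...]]. A call has 1 to 12 rows; each row shifts and turns the commanded pose from where the row before left it, along the tool's axes as they then stand; what a row does not reach is not made up. A row lasts 1/12 s, in which the tool goes at most 41.7 mm and 7.16 degrees, less where a joint would pass 70% of its speed; a pose out of reach is approached as far as the arm can. A call with a gripper value outside its range is refused whole. The fingers move at their own pace and stop on an object; "newtons" is the grip in N (left out, the last holds). Time passes only in rows, so rows that do not move let the fingers close. It gives the time, the measured TCP pose, the force and the opening at its end, in the units of the state.
- manip.state(): the state, without advancing time (a new reading comes with each control period).
- cams.snapshot(name): name is "scene" or "top" or "wrist"; returns the picture (384x512x3 uint8, blue, green, red); there is no depth.
- cams.camera_info(name): a dict with "fx", "fy", "cx", "cy" (pixels), "origin" and "orientation" of the camera in the world; the wrist camera has in their place "mount" (4x4, takes a point from camera to tool coordinates, whose origin is the TCP and whose axes are the flange's). Camera axes: x right, y up, looking along -z (the intrinsics and any distortion apply to the point x, -y, -z); pixel columns grow to the right and rows downward; lengths in mm; the calibration is good to about 2 mm. A picture is of the moment at which its call begins: read the wrist's pose just before it. camera_info takes no time and is no camera call.
- job_done(): hands the job in, once; it reports no verdict.
Trained networks look in the newest picture that a camera, given by its name, has taken for a name from the list of things; names that differ only in an ending like _2 or _b are one class to them, and where a whole thing is asked for, a point or a joint stands for the part that bears it (a point fixed in the world has none). Each returns a list of dicts, best first, with "conf" (0 to 1); they miss things now and then, are a little off and sometimes report something else, mostly with a low value. They report only what shows in the picture. A call takes as long as a camera call. They do not tell look-alikes from the thing itself.
- spotter.boxes_of(camera, target): "at" ([x, y, z] in mm, in world coordinates, good to about 4 mm: the middle of the surface that is visible of it).
- spotter.outline_of(camera, target): "mask" (384x512 bool, what is visible of it).
The state is a dict: "time": time; "qpos": joint angles; "qd": joint speeds; "joint_torque": joint torques, N m; "eef_pos": TCP position; "eef_rot": TCP orientation; "wrist_force": force on the tool from outside, world axes, zero at the start; "moment": the same for the moment, N m; "grip_width": opening from 0.0 (shut) to 1.0 (fully open).
Only numpy, scipy, OpenCV 4.12 (cv2) and the standard library are available. Lean on these libraries where they do the work, as an engineer would, in place of code of your own. Each camera call takes 0.05 s, during which the arm holds its last target.

## Working session

There is one attempt and no reset: what is moved stays moved. The work goes in short steps, Python scripts to look and compute and a tool call to move; the robot and the scene stay as the last step left them, time stands still between calls to the robot, and variables do not carry over. Pictures are saved under pics/ and viewed, and the job is handed in when it is done.

Besides the shell and the picture viewer there is one more tool, called after "Call:" by a JSON object that holds its "op" and its "data", one argument or row to a line. send_rows: Moves the arm, as the interface text tells. Its arguments: {"type":"object","properties":{"plan":{"type":"array","items":{"type":"array","items":{"type":"array","items":{"type":"number"}}}},"newtons":{"type":"number"}},"required":["plan"]}

```bash
ls; mkdir -p pics; python3 - <<'E'
from rig import manip,cams,spotter
import cv2
s=manip.state();print(s)
for n in ("scene","top","wrist"):
    im=cams.snapshot(n);cv2.imwrite(f"pics/{n}0.png",im);print(n,cams.camera_info(n))
print(manip.state()['time'])
E
```

```text
pics
{'time': 0.0, 'qpos': array([ 1.55621581,  0.50186316, -0.4267697 ,  1.55149255,  0.22081179,
        1.13828767, -0.21030533]), 'qd': array([ 0.00020817, -0.00016017, -0.00143096, -0.00122418,  0.0001489 ,
       -0.00141382, -0.00042591]), 'joint_torque': array([-3.66843256e-05, -5.66592121e+01, -5.81617981e+00, -2.79115266e+01,
       -6.86205248e-02,  3.05263919e-02,  2.01923799e-04]), 'eef_pos': array([ 178.07810089, -624.74674248,  403.64880491]), 'eef_rot': array([-9.89563574e-04,  9.90366700e-01,  1.38465907e-01, -1.14428602e-04]), 'wrist_force': array([-0.07123308,  0.17353354,  0.52103707]), 'moment': array([-0.00243633, -0.05561797, -0.01547159]), 'grip_width': 1.0040441507758893}
scene {'fx': 407.20785651082053, 'fy': 407.20785651082053, 'cx': 257.3160055842145, 'cy': 201.2540400925057, 'origin': array([1002.1013715 ,  462.56222787,  985.72371238]), 'orientation': array([0.36393874, 0.11821406, 0.27564176, 0.88181384])}
top {'fx': 376.662524538621, 'fy': 376.662524538621, 'cx': 256.9805695949475, 'cy': 186.02370145610186, 'origin': array([ 4.90841965e+02, -2.22034345e-01,  1.35274490e+03]), 'orientation': array([ 0.70796545,  0.01807426, -0.01603492, -0.70583363])}
wrist {'fx': 292.5295903447152, 'fy': 292.5295903447152, 'cx': 253.04306359462936, 'cy': 189.01836904191003, 'mount': array([[-3.21925025e-04,  9.67310877e-01,  2.53593305e-01,
         6.72611130e+01],
       [ 9.99999948e-01,  3.12560950e-04,  7.72157669e-05,
         1.08750823e-01],
       [-4.57171312e-06,  2.53593317e-01, -9.67310927e-01,
         2.05949230e+01],
       [ 0.00000000e+00,  0.00000000e+00,  0.00000000e+00,
         1.00000000e+00]])}
0.15
```

View pics/scene0.png

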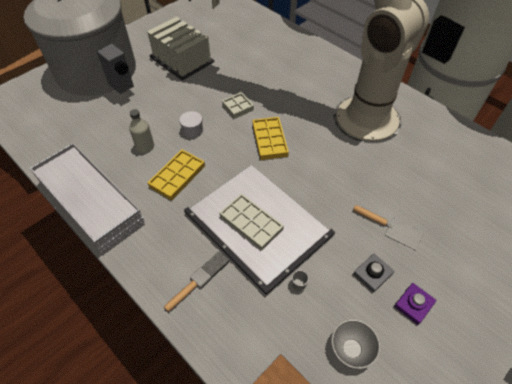

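View pics/top0.png

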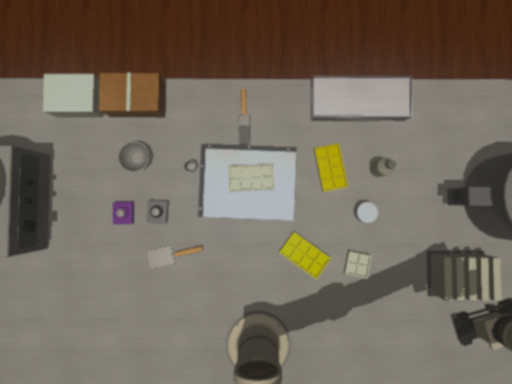

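The top view shows the bed centred near px (250,184). The white mould lies on it at (251,177), with the back stop at the top and the end stop at the left. The grey box with the button is at (157,211), the purple look-alike at (122,212), the cup at (191,166), and the yellow decoys to the right.

```bash
cat > h.py <<'E'
import numpy as np,cv2
from scipy.spatial.transform import Rotation as R
from rig import manip,cams,spotter
def rot(q): return R.from_quat([q[1],q[2],q[3],q[0]]).as_matrix()
def campose(n,st=None):
    i=cams.camera_info(n)
    if n=="wrist":
        T=np.eye(4);T[:3,:3]=rot(st['eef_rot']);T[:3,3]=st['eef_pos']
        M=T@np.array(i['mount']);return i,M[:3,:3],M[:3,3]
    return i,rot(i['orientation']),np.array(i['origin'])
def px2w(cp,uv,z):
    i,Rm,o=cp;uv=np.atleast_2d(np.asarray(uv,float))
    d=np.c_[(uv[:,0]-i['cx'])/i['fx'],-(uv[:,1]-i['cy'])/i['fy'],-np.ones(len(uv))]@Rm.T
    t=(z-o[2])/d[:,2];return o+d*t[:,None]
def w2px(cp,P):
    i,Rm,o=cp;p=(np.atleast_2d(P)-o)@Rm
    return np.c_[i['cx']+i['fx']*p[:,0]/-p[:,2],i['cy']-i['fy']*p[:,1]/-p[:,2]]
E
python3 - <<'E'
from h import *
for c in ("scene","top"):
    cams.snapshot(c)
    for t in ("mould","ready_top","cup","bed"):
        print(c,t,[(round(d['conf'],2),np.round(d['at'])) for d in spotter.boxes_of(c,t)])
cp=campose("top")
# mould top z=34
for p,z in(((205,150),10),((296,151),10),((294,219),10),((202,217),10),((157,211),28)): print(p,px2w(cp,p,z).round())
E
```

```text
scene mould [(0.63, array([ 319., -156.,   18.])), (0.61, array([ 629., -254.,   13.])), (0.55, array([592.,  30.,  26.])), (0.28, array([ 289., -342.,   15.]))]
scene ready_top [(0.74, array([ 629., -405.,   83.])), (0.43, array([466., 480.,  42.])), (0.39, array([470., 360.,  42.]))]
scene cup [(0.68, array([621., 241.,  26.]))]
scene bed [(0.55, array([582.,  78.,  10.]))]
top mould [(0.71, array([ 622., -254.,   16.])), (0.62, array([588.,  30.,  26.])), (0.57, array([ 313., -166.,   17.]))]
top ready_top [(0.6, array([458., 484.,  48.])), (0.27, array([ 279., -348.,   16.]))]
top cup [(0.58, array([782.,  52.,  18.]))]
top bed [(0.94, array([556.,  48.,  11.]))]
(205, 150) [[684. 191.  10.]]
(296, 151) [[ 682. -136.   10.]]
(294, 219) [[ 439. -128.   10.]]
(202, 217) [[445. 199.  10.]]
(157, 211) [[466. 355.  28.]]
```

Call:
{"op": "send_rows", "data": {
  "plan": [
    [[0,0,0,0,0,0.1,91],[0,0,0,0,0,0.1,91],[0,0,0,0,0,0.1,91],[17,-32,0,0,0,0,91],[17,-32,0,0,0,0,91],[17,-32,0,0,0,0,91],[17,-32,0,0,0,0,91],[17,-32,0,0,0,0,91],[17,-32,0,0,0,0,91],[17,-32,0,0,0,0,91],[17,-32,0,0,0,0,91],[17,-32,0,0,0,0,91]]
  ]
}}

```text
time: 1.65
eef_pos: [338.2, -338.9, 405.1]
eef_rot: [0.0, 1.0, -0.011, 0.0]
wrist_force: [0.4, -0.2, 0.3]
grip_width: 0.989
```

Call:
{"op": "send_rows", "data": {
  "plan": [
    [[17,-32,0,0,0,0,91],[17,-32,0,0,0,0,91],[17,-32,0,0,0,0,91],[17,-32,0,0,0,0,91],[17,-32,0,0,0,0,91],[17,-32,0,0,0,0,91],[17,-32,0,0,0,0,91],[17,-32,0,0,0,0,91],[17,-32,0,0,0,0,91],[17,-32,0,0,0,0,91],[17,-32,0,0,0,0,91],[0,0,0,0,0,0,91]]
  ]
}}

```text
time: 2.65
eef_pos: [534.4, 15.1, 405.8]
eef_rot: [-0.003, 1.0, -0.006, 0.002]
wrist_force: [0.3, 1.2, 0.4]
grip_width: 0.993
```

```bash
python3 - <<'E'
from h import *
s=manip.state();print(s['time'],s['eef_pos'],s['eef_rot'],s['qpos'],s['wrist_force'])
im=cams.snapshot("wrist");cv2.imwrite("pics/w1.png",im)
np.save("w1.npy",np.r_[s['eef_pos'],s['eef_rot']])
E
```

```text
2.65 [534.40939591  15.11760882 405.84988238] [-0.00271385  0.99997439 -0.006289    0.00207617] [ 0.54612348  0.34817981 -0.75880763  1.83370389  0.26709366  1.06064132
 -1.89684615] [0.30859129 1.23840477 0.36111228]
```

View pics/w1.png

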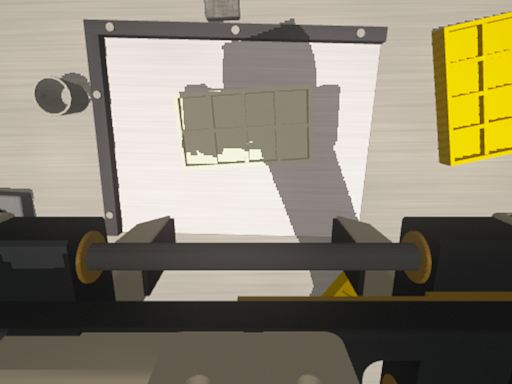

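```bash
python3 - <<'E'
import cv2
im=cv2.imread("pics/w1.png")[0:250,70:400]
im=cv2.convertScaleAbs(im,alpha=1,beta=0)
cv2.imwrite("pics/w1z.png",cv2.resize(im,None,fx=2.4,fy=2.4,interpolation=cv2.INTER_CUBIC))
E
```

```text
(no output)
```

View pics/w1z.png

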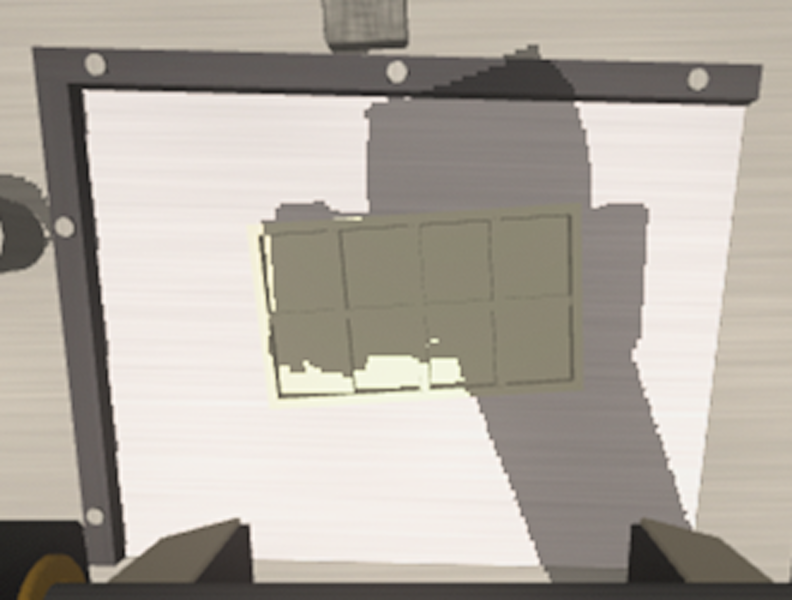

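```bash
python3 - <<'E'
from h import *
a=np.load("w1.npy");cp=campose("wrist",dict(eef_pos=a[:3],eef_rot=a[3:]))
z=lambda l:np.array(l)/2.4+[70,0]
b=px2w(cp,z([(83,90),(745,105),(126,563),(690,565)]),10);print(b.round(1))
for i,j in((0,1),(0,2)):
    d=b[j]-b[i];print(np.degrees(np.arctan2(d[1],d[0])),np.hypot(*d[:2]))
m=px2w(cp,z([(261,222),(580,205),(580,387),(276,400)]),34);print(m.round(1),m.mean(0))
for i in range(4):
    d=m[(i+1)%4]-m[i];print(np.degrees(np.arctan2(d[1],d[0])),np.hypot(*d[:2]))
E
```

```text
[[ 690.5  189.1   10. ]
 [ 679.2 -134.2   10. ]
 [ 441.9  199.    10. ]
 [ 437.3 -125.8   10. ]]
-91.99464350708303 323.533299002478
177.71649470321887 248.74678542838708
[[626.3 100.8  34. ]
 [632.  -51.   34. ]
 [545.1 -54.2  34. ]
 [540.3  99.7  34. ]] [585.93204887  23.83056843  34.        ]
-87.86940872088263 151.87395848989345
-177.8775697533771 86.94088305460413
91.78887572314686 154.00670182886194
0.7039344766640169 86.04905612423002
```

The wrist view shows the corner of the stops at px (105,38) → world (690,189), with the bed yawed about −0.037 rad. The mould top is centred at (586,24), yawed about +0.035 rad. I'll lower the open fingers in front of the near long side.

Call:
{"op": "send_rows", "data": {
  "plan": [
    [[-18,-5,30,0,0,0.025,91],[-18,-4,30,0,0,0,91],[0,0,30,0,0,0,91],[0,0,30,0,0,0,91],[0,0,30,0,0,0,91],[0,0,25,0,0,0,91],[0,0,20,0,0,0,91],[0,0,10,0,0,0,91],[0,0,4,0,0,0,91],[0,0,0,0,0,0,91]]
  ]
}}

```text
time: 3.53
eef_pos: [496.6, 17.0, 195.4]
eef_rot: [0.0, 1.0, -0.024, -0.001]
wrist_force: [-0.3, 0.4, 0.4]
grip_width: 0.991
```

```bash
python3 - <<'E'
from h import *
s=manip.state();print(s['time'],s['eef_pos'],s['eef_rot'],s['qpos'],s['wrist_force'])
im=cams.snapshot("scene");cv2.imwrite("pics/s2.png",cv2.resize(im[150:300,150:370],None,fx=3.5,fy=3.5,interpolation=cv2.INTER_CUBIC))
E
```

```text
3.5333 [496.55292403  16.99839006 195.41676568] [ 1.19744456e-04  9.99715293e-01 -2.38549649e-02 -5.09553389e-04] [ 0.37859056  0.59852024 -0.56985235  2.05887913  0.53926438  0.63371439
 -2.17645979] [-0.2765408   0.42113991  0.37415192]
```

View pics/s2.png

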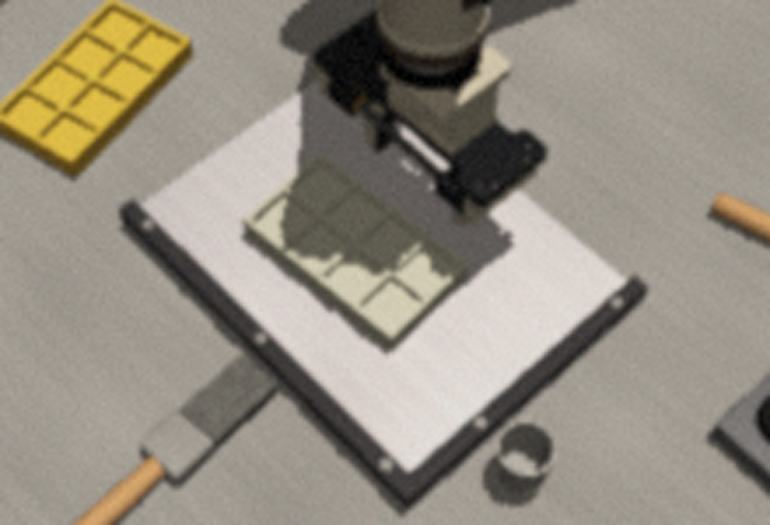

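Call:
{"op": "send_rows", "data": {
  "plan": [
    [[10,0,0,0,0,-0.01,91],[10,-2,0,0,0,0,91],[8,-2,0,0,0,0,91],[5,0,0,0,0,0,91],[5,0,0,0,0,0,91],[5,0,0,0,0,0,91],[5,0,0,0,0,0,91],[5,0,0,0,0,0,91],[5,0,0,0,0,0,91],[5,0,0,0,0,0,91],[5,0,0,0,0,0,91],[0,0,0,0,0,0,91]]
  ]
}}

```text
time: 4.58
eef_pos: [566.1, 18.6, 195.8]
eef_rot: [-0.0, 1.0, -0.019, 0.001]
wrist_force: [-0.6, 0.1, 0.1]
grip_width: 0.99
```

```bash
python3 - <<'E'
from h import *
s=manip.state();print(s['time'],s['eef_pos'],s['eef_rot'],s['qpos'],s['wrist_force'])
im=cams.snapshot("scene");cv2.imwrite("pics/s3.png",cv2.resize(im[150:300,150:370],None,fx=3.5,fy=3.5,interpolation=cv2.INTER_CUBIC))
E
```

```text
4.5833 [566.11123777  18.64479391 195.84125505] [-1.57071003e-04  9.99822034e-01 -1.88475818e-02  8.02458829e-04] [ 0.35643531  0.68421257 -0.56620258  1.88985335  0.53862615  0.72184052
 -2.1307726 ] [-0.6238789   0.06410273  0.08955859]
```

View pics/s3.png

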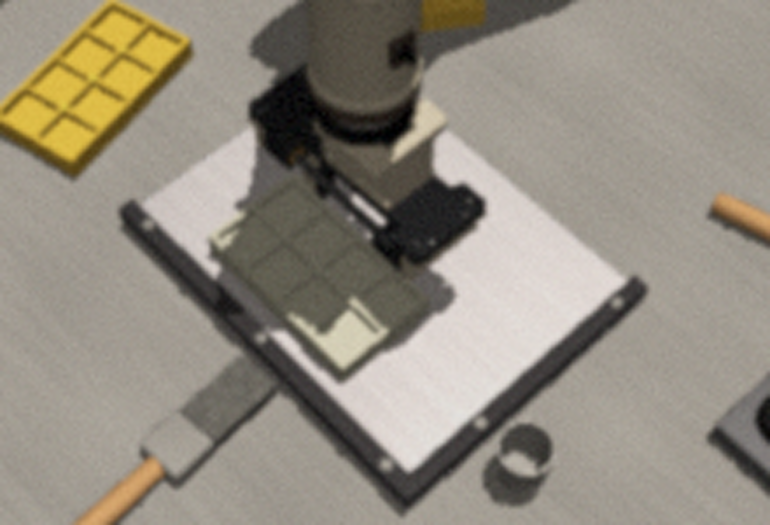

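The mould slides along with the fingers, parallel to the back stop, with a gap left of about 15–20 mm.

Call:
{"op": "send_rows", "data": {
  "plan": [
    [[3,0,0,0,0,0,91],[3,0,0,0,0,0,91],[3,0,0,0,0,0,91],[3,0,0,0,0,0,91],[2,0,0,0,0,0,91],[0,0,0,0,0,0,91]]
  ]
}}

```text
time: 5.13
eef_pos: [579.4, 18.3, 195.8]
eef_rot: [-0.0, 1.0, -0.019, 0.0]
wrist_force: [1.0, -0.0, 0.5]
grip_width: 0.99
```

Call:
{"op": "send_rows", "data": {
  "plan": [
    [[1,0,0,0,0,0,91],[1,0,0,0,0,0,91],[1,0,0,0,0,0,91],[0,0,0,0,0,0,91]]
  ]
}}

```text
time: 5.47
eef_pos: [581.9, 18.2, 195.7]
eef_rot: [-0.0, 1.0, -0.019, 0.0]
wrist_force: [-2.0, 1.1, 0.6]
grip_width: 0.991
```

Call:
{"op": "send_rows", "data": {
  "plan": [
    [[1,0,0,0,0,0,91],[1,0,0,0,0,0,91],[1,0,0,0,0,0,91],[0,0,0,0,0,0,91]]
  ]
}}

```text
time: 5.8
eef_pos: [584.6, 18.1, 195.6]
eef_rot: [0.0, 1.0, -0.018, -0.0]
wrist_force: [-2.5, 0.2, 1.8]
grip_width: 0.989
```

Call:
{"op": "send_rows", "data": {
  "plan": [
    [[1,0,0,0,0,0,91],[1,0,0,0,0,0,91],[0,0,0,0,0,0,91]]
  ]
}}

```text
time: 6.05
eef_pos: [585.2, 18.2, 195.3]
eef_rot: [0.0, 1.0, -0.018, -0.002]
wrist_force: [-7.7, -0.1, 4.4]
grip_width: 0.99
```

```bash
python3 - <<'E'
from h import *
im=cams.snapshot("scene");cv2.imwrite("pics/s4.png",cv2.resize(im[150:300,150:370],None,fx=3.5,fy=3.5,interpolation=cv2.INTER_CUBIC))
E
```

```text
(no output)
```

View pics/s4.png

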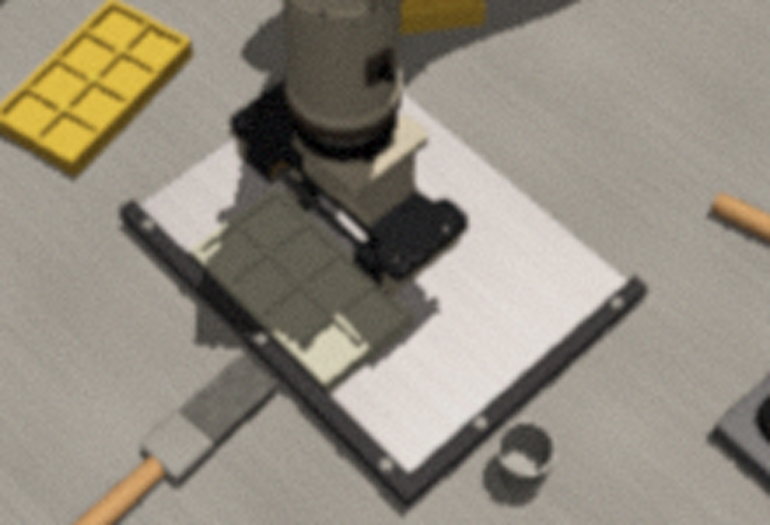

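Call:
{"op": "send_rows", "data": {
  "plan": [
    [[-8,0,0,0,0,0,91],[-10,0,0,0,0,0,91],[0,0,-30,0,0,0,60],[0,0,-30,0,0,0,30],[0,0,-30,0,0,0,30],[18,27,0,0,0,0,30],[18,27,0,0,0,0,30],[18,28,0,0,0,0,30],[18,28,0,0,0,0,30],[0,0,0,0,0,-0.11,30],[0,0,0,0,0,-0.11,30],[0,0,0,0,0,-0.11,30]]
  ]
}}

```text
time: 7.1
eef_pos: [637.2, -95.1, 285.8]
eef_rot: [0.0, 0.989, 0.148, 0.001]
wrist_force: [0.4, -0.2, -0.2]
grip_width: 0.342
```

Call:
{"op": "send_rows", "data": {
  "plan": [
    [[0,0,0,0,0,-0.12,30],[0,0,0,0,0,-0.12,30],[0,0,0,0,0,-0.12,30],[0,0,0,0,0,-0.12,30],[0,0,0,0,0,-0.12,30],[0,0,0,0,0,-0.12,30],[0,0,0,0,0,-0.12,30],[0,0,0,0,0,-0.12,30],[0,0,0,0,0,-0.12,30],[0,0,0,0,0,-0.12,30],[0,0,0,0,0,-0.04,30],[0,0,0,0,0,0,30]]
  ]
}}

```text
time: 8.1
eef_pos: [636.9, -94.3, 285.7]
eef_rot: [0.0, 0.72, 0.694, 0.001]
wrist_force: [0.5, -0.2, 0.8]
grip_width: 0.328
```

```bash
python3 - <<'E'
from h import *
s=manip.state();print(s['time'],s['eef_pos'],s['eef_rot'],s['qpos'],s['wrist_force'])
np.save("w5.npy",np.r_[s['eef_pos'],s['eef_rot']])
im=cams.snapshot("wrist");cv2.imwrite("pics/w5.png",im)
im=cams.snapshot("top");cv2.imwrite("pics/t5.png",cv2.resize(im[120:260,130:330],None,fx=4,fy=4,interpolation=cv2.INTER_CUBIC))
E
```

```text
8.1 [636.94724416 -94.27568508 285.70032906] [4.02867560e-04 7.20180926e-01 6.93785826e-01 7.06450149e-04] [ 0.74334637  0.80122684 -0.95505189  1.64845016  0.72549935  1.08268596
 -0.4640429 ] [ 0.50815824 -0.22724723  0.79255902]
```

View pics/w5.png

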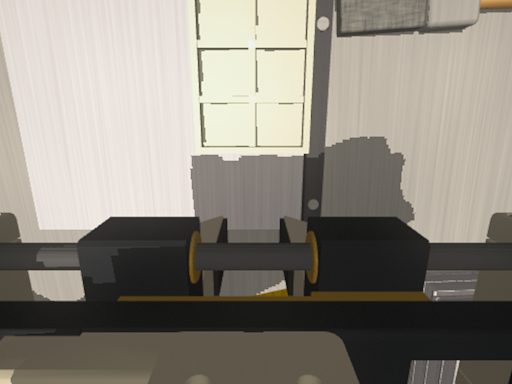

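View pics/t5.png

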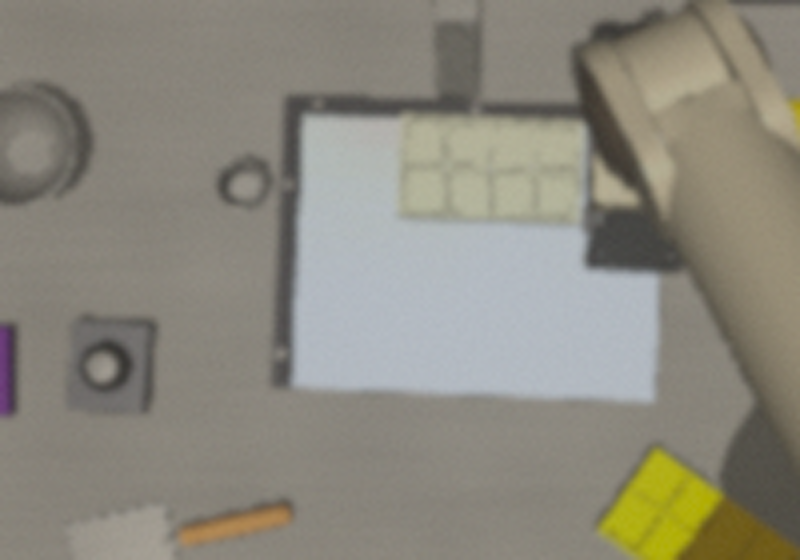

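The mould now lies along the back stop. Its −y end is at wrist px row ~152, ahead of the fingers, and its centre line is at about column 252.

```bash
python3 - <<'E'
from h import *
a=np.load("w5.npy");cp=campose("wrist",dict(eef_pos=a[:3],eef_rot=a[3:]))
print(px2w(cp,[(194,153),(310,153)],34).round(1)); print(px2w(cp,[(194,158),(310,158)],20).round(1))
r=rot(a[3:]);print(r.round(3))
cp=campose("top");print(px2w(cp,np.array([(405,112),(400,215),(583,222)])/4+[130,120],34).round(1))
E
```

```text
[[591.4 -55.9  34. ]
 [683.1 -59.4  34. ]]
[[588.1 -61.9  20. ]
 [685.8 -65.6  20. ]]
[[ 0.037  0.999  0.002]
 [ 0.999 -0.037  0.   ]
 [ 0.     0.002 -1.   ]]
[[688.4  94.7  34. ]
 [597.4  98.6  34. ]
 [591.7 -62.1  34. ]]
```

Call:
{"op": "send_rows", "data": {
  "plan": [
    [[0,0,30,0,0,0,30],[0,0,30,0,0,0,30],[0,0,22,0,0,0,30],[0,0,8,0,0,0,30],[0,0,0,0,0,0,30],[8,0,0,0,0,0,30],[8,0,0,0,0,0,30],[5,0,0,0,0,0,30],[5,0,0,0,0,0,30],[5,0,0,0,0,0,30],[5,0,0,0,0,0,30],[5,0,0,0,0,0,30]]
  ]
}}

```text
time: 9.2
eef_pos: [638.5, -52.9, 196.2]
eef_rot: [0.001, 0.721, 0.693, -0.0]
wrist_force: [-0.4, -2.0, 1.4]
grip_width: 0.329
```

Call:
{"op": "send_rows", "data": {
  "plan": [
    [[5,0,0,0,0,0,30],[5,0,0,0,0,0,30],[5,0,0,0,0,0,30],[5,0,0,0,0,0,30],[5,0,0,0,0,0,30],[5,0,0,0,0,0,30],[5,0,0,0,0,0,30],[5,0,0,0,0,0,30],[5,0,0,0,0,0,30],[5,0,0,0,0,0,30],[0,0,0,0,0,0,30]]
  ]
}}

```text
time: 10.12
eef_pos: [640.0, -1.0, 195.8]
eef_rot: [-0.001, 0.72, 0.694, 0.001]
wrist_force: [0.5, 0.2, 0.2]
grip_width: 0.326
```

```bash
python3 - <<'E'
from h import *
s=manip.state();print(s['time'],s['eef_pos'],s['eef_rot'],s['wrist_force'])
im=cams.snapshot("wrist");cv2.imwrite("pics/w6.png",im)
im=cams.snapshot("scene");cv2.imwrite("pics/s6.png",cv2.resize(im[150:300,150:370],None,fx=3.5,fy=3.5,interpolation=cv2.INTER_CUBIC))
E
```

```text
10.1167 [639.95675734  -1.00517358 195.80616879] [-5.36136967e-04  7.19759851e-01  6.94222663e-01  6.03258113e-04] [0.54442561 0.23675924 0.15989826]
```

View pics/w6.png

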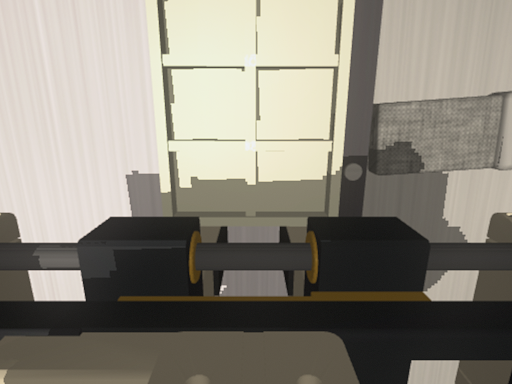

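View pics/s6.png

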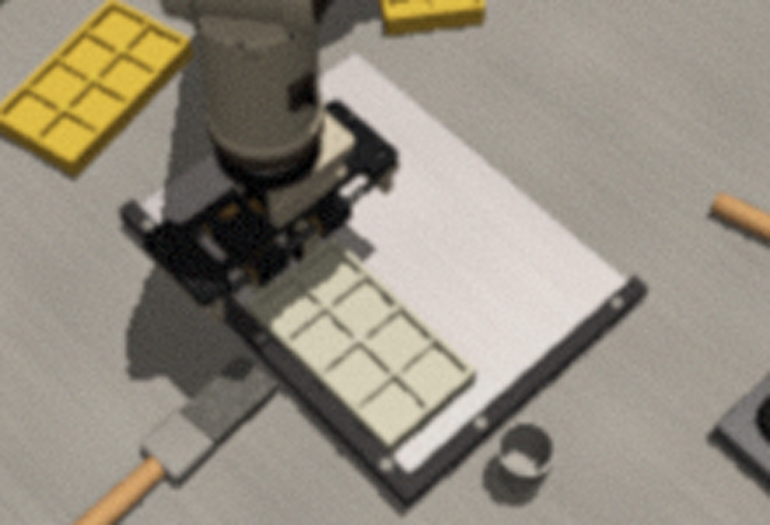

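The mould slides straight along the back stop, with about 20–25 mm left to the end stop.

Call:
{"op": "send_rows", "data": {
  "plan": [
    [[4,0,0,0,0,0,30],[4,0,0,0,0,0,30],[4,0,0,0,0,0,30],[2,0,0,0,0,0,30],[2,0,0,0,0,0,30],[0,0,0,0,0,0,30]]
  ]
}}

```text
time: 10.72
eef_pos: [640.7, 13.8, 195.8]
eef_rot: [-0.0, 0.72, 0.694, 0.0]
wrist_force: [-0.5, -0.3, 0.5]
grip_width: 0.331
```

Call:
{"op": "send_rows", "data": {
  "plan": [
    [[1,0,0,0,0,0,30],[1,0,0,0,0,0,30],[1,0,0,0,0,0,30],[1,0,0,0,0,0,30],[0,0,0,0,0,0,30]]
  ]
}}

```text
time: 11.13
eef_pos: [641.0, 17.2, 195.8]
eef_rot: [0.0, 0.72, 0.694, 0.0]
wrist_force: [0.9, -0.3, -0.3]
grip_width: 0.328
```

Call:
{"op": "send_rows", "data": {
  "plan": [
    [[1,0,0,0,0,0,30],[1,0,0,0,0,0,30],[1,0,0,0,0,0,30],[0,0,0,0,0,0,30]]
  ]
}}

```text
time: 11.47
eef_pos: [641.0, 20.4, 195.8]
eef_rot: [-0.0, 0.72, 0.694, 0.0]
wrist_force: [-0.1, -0.6, 0.4]
grip_width: 0.324
```

Call:
{"op": "send_rows", "data": {
  "plan": [
    [[1,0,0,0,0,0,30],[1,0,0,0,0,0,30],[1,0,0,0,0,0,30],[0,0,0,0,0,0,30]]
  ]
}}

```text
time: 11.8
eef_pos: [641.2, 21.8, 195.8]
eef_rot: [0.001, 0.721, 0.693, -0.001]
wrist_force: [-1.6, -5.1, 3.3]
grip_width: 0.325
```

Call:
{"op": "send_rows", "data": {
  "plan": [
    [[1,0,0,0,0,0,30],[1,0,0,0,0,0,30],[0,0,0,0,0,0,30]]
  ]
}}

```text
time: 12.05
eef_pos: [641.3, 22.3, 195.7]
eef_rot: [0.002, 0.721, 0.693, -0.002]
wrist_force: [-1.8, -7.3, 4.2]
grip_width: 0.325
```

Contact with the end stop at about 7 N. Backing off and lifting to look.

Call:
{"op": "send_rows", "data": {
  "plan": [
    [[-7,0,0,0,0,0,30],[-10,0,0,0,0,0,30],[0,0,-30,0,0,0,30],[0,0,-35,0,0,0,30],[0,0,-35,0,0,0,30],[0,0,-35,0,0,0,30],[0,0,-35,0,0,0,30],[20,0,-30,0,0,0,30],[25,0,0,0,0,0,30],[0,0,0,0,0,0,30],[0,0,0,0,0,0,30]]
  ]
}}

```text
time: 12.97
eef_pos: [641.7, 55.3, 396.5]
eef_rot: [-0.0, 0.719, 0.695, 0.001]
wrist_force: [0.1, -0.4, -0.4]
grip_width: 0.323
```

```bash
python3 - <<'E'
from h import *
s=manip.state();print(s['time'],s['eef_pos'],s['eef_rot'],s['qpos'],s['wrist_force'])
np.save("w7.npy",np.r_[s['eef_pos'],s['eef_rot']])
im=cams.snapshot("wrist");cv2.imwrite("pics/w7.png",im)
cv2.imwrite("pics/w7z.png",cv2.resize(im[0:230,120:400],None,fx=2.5,fy=2.5,interpolation=cv2.INTER_CUBIC))
im=cams.snapshot("scene");cv2.imwrite("pics/s7.png",cv2.resize(im[150:300,150:370],None,fx=3.5,fy=3.5,interpolation=cv2.INTER_CUBIC))
E
```

```text
12.9667 [641.74395025  55.31427195 396.46892499] [-1.31196789e-04  7.18994120e-01  6.95015502e-01  9.43519520e-04] [ 0.55631667  0.68965673 -1.04183448  1.56214649  0.61644819  1.24916206
 -0.61927281] [ 0.05115172 -0.41145456 -0.42313504]
```

View pics/w7z.png

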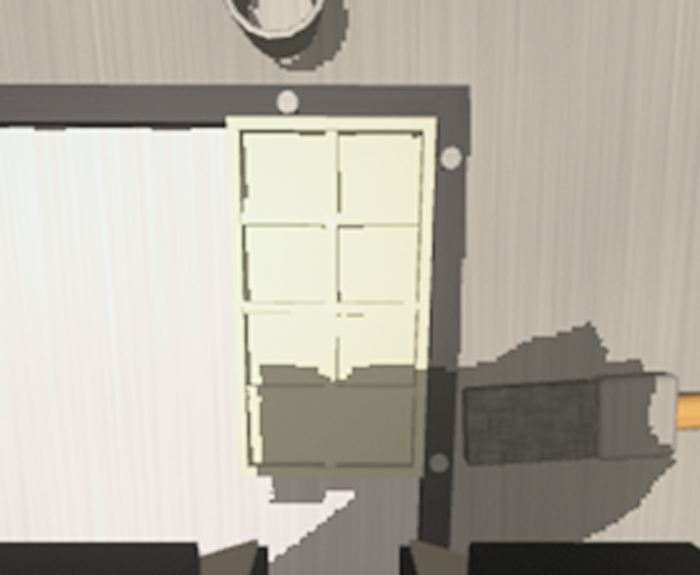

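View pics/s7.png

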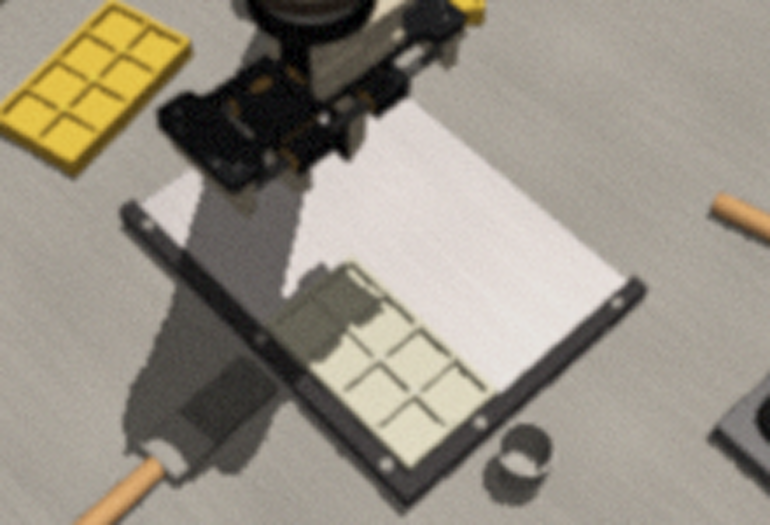

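The mould is in the corner, flush at both stops as far as can be seen. I'll give it one gentle confirming push against the back stop with closed fingers, to make sure the y-push did not open a gap.

Call:
{"op": "send_rows", "data": {
  "plan": [
    [[13,-25,0,0,0,0,0],[13,-25,0,0,0,0,0],[13,-25,0,0,0,0,0],[13,-25,0,0,0,0,0],[0,0,35,0,0,0,0],[0,0,35,0,0,0,0],[0,0,35,0,0,0,0],[0,0,35,0,0,0,0],[0,0,35,0,0,0,0],[0,0,20,0,0,0,0],[0,0,5,0,0,0,0],[0,0,0,0,0,0,0]]
  ]
}}

```text
time: 14.07
eef_pos: [543.5, 107.7, 193.7]
eef_rot: [-0.001, 0.721, 0.693, -0.002]
wrist_force: [-0.6, 0.6, 0.8]
grip_width: 0.003
```

```bash
python3 - <<'E'
from h import *
s=manip.state();print(s['time'],s['eef_pos'],s['eef_rot'],s['qpos'],s['wrist_force'],s['grip_width'])
im=cams.snapshot("scene");cv2.imwrite("pics/s8.png",cv2.resize(im[150:320,200:440],None,fx=3.3,fy=3.3,interpolation=cv2.INTER_CUBIC))
E
```

```text
14.0667 [543.49599378 107.70616158 193.7099426 ] [-0.00134033  0.72072285  0.69322003 -0.00166229] [ 0.41405864  0.7976785  -0.87341964  1.91161092  0.82303957  0.84400908
 -0.9441586 ] [-0.63752234  0.62288129  0.78463393] 0.002926833393366863
```

View pics/s8.png

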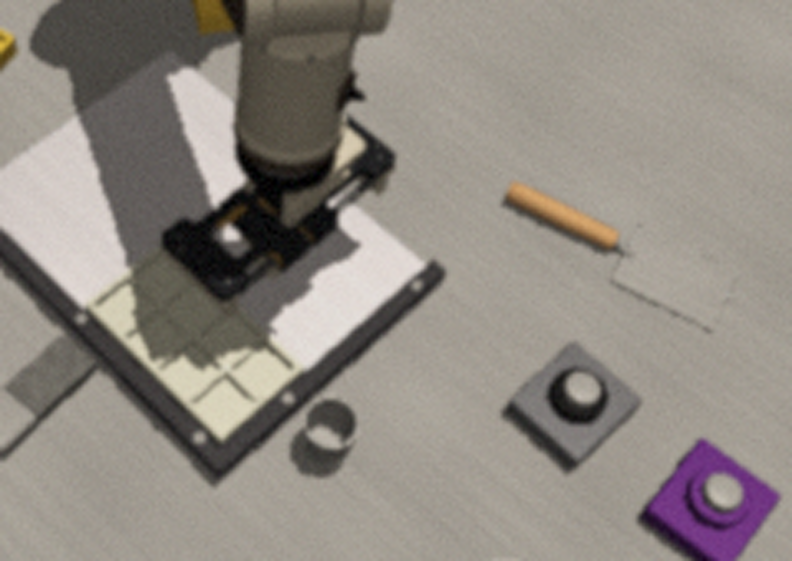

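Call:
{"op": "send_rows", "data": {
  "plan": [
    [[0,8,0,0,0,0,0],[0,8,0,0,0,0,0],[0,6,0,0,0,0,0],[0,3,0,0,0,0,0],[0,2,0,0,0,0,0],[0,1,0,0,0,0,0],[0,1,0,0,0,0,0],[0,0,0,0,0,0,0]]
  ]
}}

```text
time: 14.78
eef_pos: [573.2, 107.7, 195.8]
eef_rot: [-0.0, 0.72, 0.694, -0.0]
wrist_force: [0.4, 0.6, -0.1]
grip_width: 0.005
```

Call:
{"op": "send_rows", "data": {
  "plan": [
    [[0,1,0,0,0,0,0],[0,1,0,0,0,0,0],[0,1,0,0,0,0,0],[0,0,0,0,0,0,0]]
  ]
}}

```text
time: 15.12
eef_pos: [576.4, 107.5, 195.7]
eef_rot: [0.0, 0.72, 0.694, 0.0]
wrist_force: [-0.1, 0.1, 0.7]
grip_width: 0.002
```

Call:
{"op": "send_rows", "data": {
  "plan": [
    [[0,1,0,0,0,0,0],[0,1,0,0,0,0,0],[0,0,0,0,0,0,0]]
  ]
}}

```text
time: 15.37
eef_pos: [578.5, 107.4, 195.7]
eef_rot: [0.0, 0.72, 0.693, 0.0]
wrist_force: [-0.2, -0.1, -0.8]
grip_width: 0.005
```

Call:
{"op": "send_rows", "data": {
  "plan": [
    [[0,1,0,0,0,0,0],[0,1,0,0,0,0,0],[0,0,0,0,0,0,0]]
  ]
}}

```text
time: 15.62
eef_pos: [580.4, 107.4, 195.7]
eef_rot: [-0.0, 0.72, 0.693, 0.0]
wrist_force: [-0.1, -0.1, -0.2]
grip_width: 0.002
```

Call:
{"op": "send_rows", "data": {
  "plan": [
    [[0,1,0,0,0,0,0],[0,1,0,0,0,0,0],[0,0,0,0,0,0,0]]
  ]
}}

```text
time: 15.87
eef_pos: [581.8, 107.4, 195.6]
eef_rot: [-0.0, 0.72, 0.694, -0.001]
wrist_force: [-4.6, -0.2, 2.7]
grip_width: 0.005
```

Call:
{"op": "send_rows", "data": {
  "plan": [
    [[0,1,0,0,0,0,0],[0,1,0,0,0,0,0],[0,0,0,0,0,0,0]]
  ]
}}

```text
time: 16.12
eef_pos: [582.5, 107.5, 195.6]
eef_rot: [-0.001, 0.72, 0.694, -0.002]
wrist_force: [-9.3, -1.3, 8.7]
grip_width: 0.008
```

Call:
{"op": "send_rows", "data": {
  "plan": [
    [[0,-5,0,0,0,0,0],[0,-12,0,0,0,0,0],[0,0,-30,0,0,0,0],[0,0,-35,0,0,0,0],[0,0,-35,0,0,0,0],[0,0,-30,0,0,0,0],[25,-20,0,0,0,0,0],[30,-22,0,0,0,0,0],[30,-22,0,0,0,0,0],[30,-20,0,0,0,0,0],[20,0,0,0,0,0,0],[0,0,0,0,0,0,0]]
  ]
}}

```text
time: 17.12
eef_pos: [486.6, 251.2, 327.1]
eef_rot: [-0.001, 0.718, 0.696, 0.003]
wrist_force: [0.4, 1.4, 0.2]
grip_width: 0.006
```

```bash
python3 - <<'E'
from h import *
s=manip.state();print(s['time'],s['eef_pos'],s['eef_rot'],s['qpos'],s['wrist_force'])
np.save("w9.npy",np.r_[s['eef_pos'],s['eef_rot']])
im=cams.snapshot("wrist");cv2.imwrite("pics/w9.png",im)
for c in("wrist",):
    print([(round(d['conf'],2),np.round(d['at'],1)) for d in spotter.boxes_of(c,"ready_top")])
im=cams.snapshot("scene");cv2.imwrite("pics/s9.png",cv2.resize(im[150:320,200:440],None,fx=3.3,fy=3.3,interpolation=cv2.INTER_CUBIC))
print([(round(d['conf'],2),np.round(d['at'],1)) for d in spotter.boxes_of("scene","ready_top")])
E
```

```text
17.1167 [486.63384205 251.17045852 327.11043614] [-5.80092496e-04  7.17800958e-01  6.96243398e-01  2.56503562e-03] [ 0.26734114  0.61258569 -1.05128162  1.86892236  0.62093957  1.02665425
 -1.07563958] [0.43013211 1.36963919 0.16257873]
[(0.89, array([466.5, 355.4,  41.5]))]
[(0.53, array([465.4, 482. ,  38.2])), (0.52, array([649.2, 113.2,  24.1])), (0.5, array([467.2, 361. ,  42.5]))]
```

View pics/w9.png

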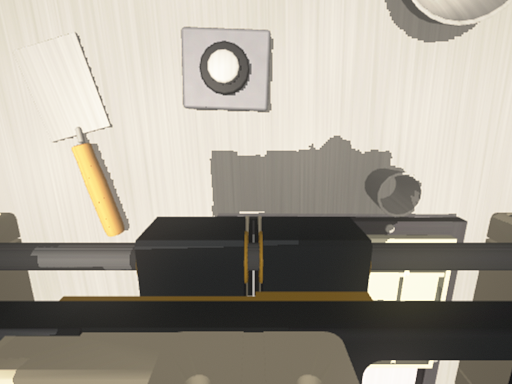

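View pics/s9.png

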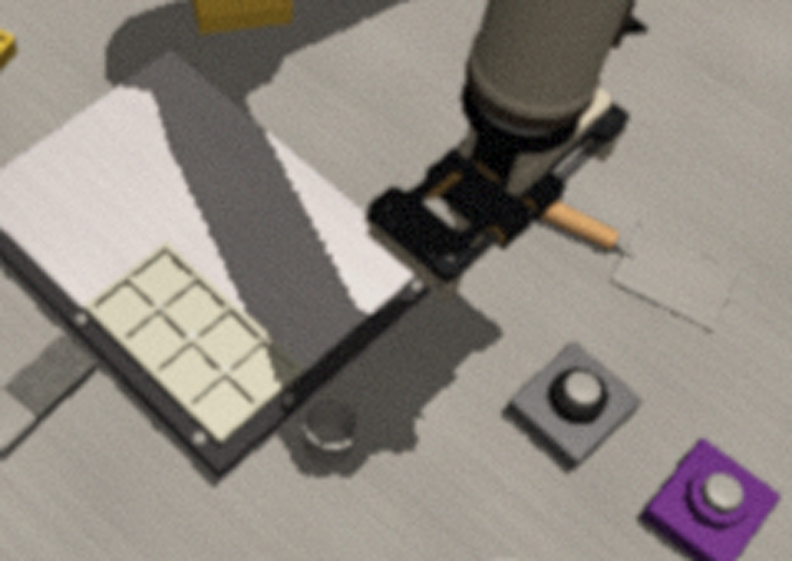

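The grey box shows in the wrist view, with its button top at px (224,66). The mould still sits in the corner. I'll triangulate the button top.

```bash
python3 - <<'E'
from h import *
from scipy.optimize import least_squares
a=np.load("w9.npy");cw=campose("wrist",dict(eef_pos=a[:3],eef_rot=a[3:]));cs=campose("scene")
im=cv2.imread("pics/w9.png");g=cv2.cvtColor(im,cv2.COLOR_BGR2GRAY)[40:95,195:250]
cs_,_=cv2.findContours((g>140).astype(np.uint8),cv2.RETR_LIST,cv2.CHAIN_APPROX_NONE)
for c in cs_:
    if 200<cv2.contourArea(c)<2500:
        e=cv2.fitEllipse(c);print("ell",np.array(e[0])+[195,40],e[1])
def tri(uw,us):
    f=lambda p:np.r_[w2px(cw,p)[0]-uw,w2px(cs,p)[0]-us]
    r=least_squares(f,[466,356,40]);print(r.x.round(1),r.fun.round(2))
tri((223.5,66),(376.4,267.6))
S=cams.snapshot("scene")
cv2.imwrite("pics/b.png",np.hstack([cv2.resize(im[20:115,170:280],(550,475),interpolation=cv2.INTER_CUBIC)]))
cv2.imwrite("pics/bs.png",cv2.resize(S[245:300,345:400],None,fx=9,fy=9,interpolation=cv2.INTER_CUBIC))
for z in(22,32,40):print(z,px2w(cw,(223.5,66),z).round(1),px2w(cs,(376.4,267.6),z).round(1), px2w(cw,[(183,28),(271,31),(269,111),(183,107)],22).round(0)[:,:2].tolist())
E
```

```text
ell [222.56625557  65.51810646] (31.015878677368164, 33.38846969604492)
ell [221.46528625  65.96963501] (57.28876495361328, 61.474185943603516)
[465.3 358.4  45.3] [-0.23 -0.36 -1.33 -0.19]
22 [[463.4 361.6  22. ]] [[449.9 358.6  22. ]] [[430.0, 394.0], [507.0, 389.0], [504.0, 321.0], [424.0, 327.0]]
32 [[464.3 360.1  32. ]] [[455.7 359.6  32. ]] [[430.0, 394.0], [507.0, 389.0], [504.0, 321.0], [424.0, 327.0]]
40 [[465.  358.9  40. ]] [[460.3 360.5  40. ]] [[430.0, 394.0], [507.0, 389.0], [504.0, 321.0], [424.0, 327.0]]
```

View pics/b.png

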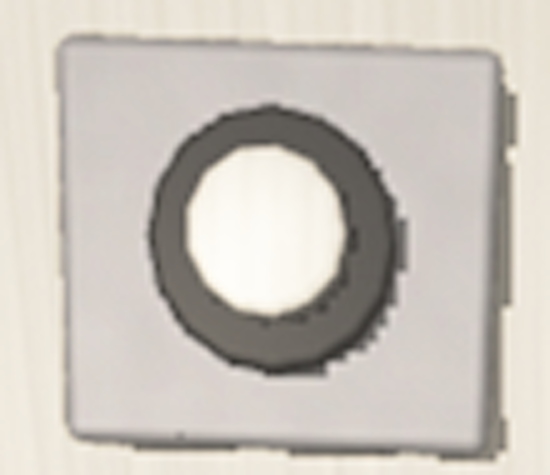

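View pics/bs.png

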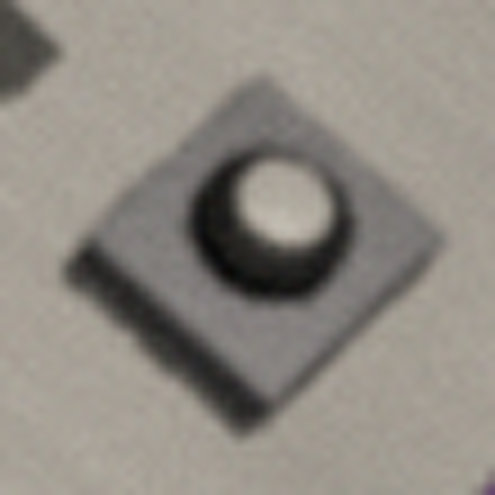

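Call:
{"op": "send_rows", "data": {
  "plan": [
    [[27,-7,0,0,0,0,0],[27,-6,0,0,0,0,0],[27,-6,0,0,0,0,0],[26,-6,0,0,0,0,0],[0,0,30,0,0,0,0],[0,0,30,0,0,0,0],[0,0,24,0,0,0,0],[0,0,10,0,0,0,0],[0,0,0,0,0,0,0],[0,0,0,0,0,0,0]]
  ]
}}

```text
time: 18.2
eef_pos: [468.1, 353.3, 231.9]
eef_rot: [-0.0, 0.721, 0.693, -0.0]
wrist_force: [-0.0, 0.8, 0.6]
grip_width: 0.005
```

```bash
python3 - <<'E'
from h import *
s=manip.state();print(s['time'],s['eef_pos'],s['eef_rot'],s['wrist_force'],(s['eef_pos']+rot(s['eef_rot'])[:,2]*178).round(1))
im=cams.snapshot("scene");cv2.imwrite("pics/s10.png",cv2.resize(im[200:320,320:460],None,fx=5.5,fy=5,interpolation=cv2.INTER_CUBIC))
E
```

```text
18.2 [468.12217043 353.33118923 231.88922114] [-2.07161176e-04  7.20866731e-01  6.93073650e-01 -1.68989935e-04] [-0.00914368  0.8391313   0.55513258] [468.  353.3  53.9]
```

View pics/s10.png

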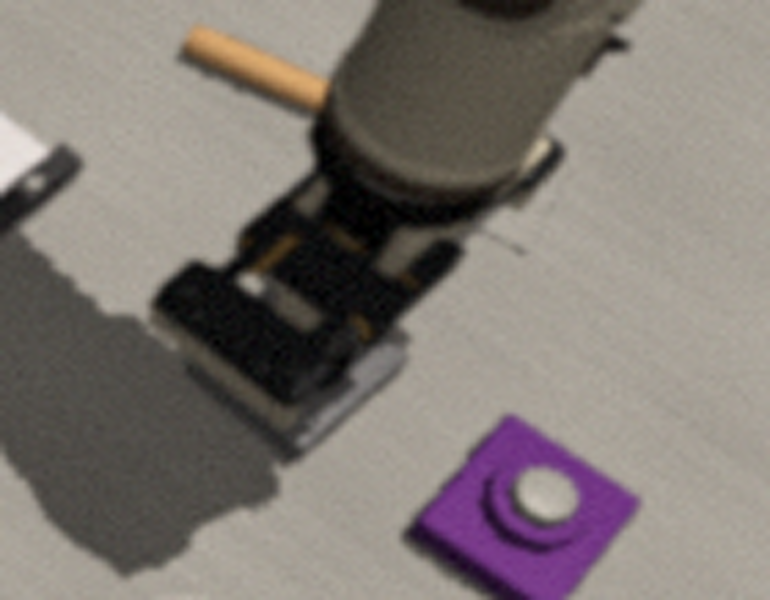

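Call:
{"op": "send_rows", "data": {
  "plan": [
    [[5,-3,0,0,0,0,0],[0,0,4,0,0,0,0],[0,0,4,0,0,0,0],[0,0,0,0,0,0,0]]
  ]
}}

```text
time: 18.58
eef_pos: [464.7, 358.8, 223.6]
eef_rot: [0.0, 0.72, 0.694, -0.0]
wrist_force: [0.4, -0.0, 0.3]
grip_width: 0.008
```

Call:
{"op": "send_rows", "data": {
  "plan": [
    [[0,0,1,0,0,0,0],[0,0,1,0,0,0,0],[0,0,1,0,0,0,0],[0,0,0,0,0,0,0]]
  ]
}}

```text
time: 18.92
eef_pos: [464.8, 358.9, 220.8]
eef_rot: [0.0, 0.72, 0.694, 0.0]
wrist_force: [-0.6, -0.5, 2.1]
grip_width: 0.005
```

Call:
{"op": "send_rows", "data": {
  "plan": [
    [[0,0,1,0,0,0,0],[0,0,1,0,0,0,0],[0,0,0,0,0,0,0]]
  ]
}}

```text
time: 19.17
eef_pos: [464.8, 358.9, 218.8]
eef_rot: [0.0, 0.72, 0.694, 0.0]
wrist_force: [-0.0, -0.8, 3.7]
grip_width: 0.004
```

Call:
{"op": "send_rows", "data": {
  "plan": [
    [[0,0,1,0,0,0,0],[0,0,1,0,0,0,0],[0,0,0,0,0,0,0]]
  ]
}}

```text
time: 19.42
eef_pos: [464.8, 358.9, 216.7]
eef_rot: [0.0, 0.72, 0.694, 0.0]
wrist_force: [-0.7, -1.0, 5.0]
grip_width: 0.005
```

Call:
{"op": "send_rows", "data": {
  "plan": [
    [[0,0,1,0,0,0,0],[0,0,1,0,0,0,0],[0,0,0,0,0,0,0]]
  ]
}}

```text
time: 19.67
eef_pos: [464.7, 359.2, 216.1]
eef_rot: [0.001, 0.72, 0.694, 0.0]
wrist_force: [-3.0, -4.7, 15.2]
grip_width: 0.003
```

Call:
{"op": "send_rows", "data": {
  "plan": [
    [[0,0,1,0,0,0,0],[0,0,1,0,0,0,0],[0,0,0,0,0,0,0]]
  ]
}}

```text
time: 19.92
eef_pos: [464.6, 359.4, 215.8]
eef_rot: [0.001, 0.72, 0.694, 0.0]
wrist_force: [-6.5, -8.8, 30.3]
grip_width: 0.003
```

The force rose to 5 N over about 6 mm and then went hard (30 N), so the button is right down. Releasing.

Call:
{"op": "send_rows", "data": {
  "plan": [
    [[0,0,-4,0,0,0,0],[0,0,-6,0,0,0,0],[0,0,-10,0,0,0,0],[0,0,-25,0,0,0,0],[0,0,-35,0,0,0,0],[0,0,-35,0,0,0,0],[0,0,-35,0,0,0,0],[-30,0,0,0,0,0,0],[-30,0,0,0,0,0,0],[-30,0,-15,0,0,0,0],[0,0,0,0,0,0,0],[0,0,0,0,0,0,0]]
  ]
}}

```text
time: 20.92
eef_pos: [462.3, 267.0, 378.2]
eef_rot: [0.001, 0.722, 0.692, 0.0]
wrist_force: [-0.4, 1.2, 0.3]
grip_width: 0.004
```

```bash
python3 - <<'E'
from h import *
s=manip.state();print(s['time'],s['eef_pos'],s['wrist_force'])
im=cams.snapshot("scene");cv2.imwrite("pics/s11.png",cv2.resize(im,(800,600),interpolation=cv2.INTER_CUBIC))
cv2.imwrite("pics/s11z.png",cv2.resize(im[190:310,210:410],None,fx=4,fy=4,interpolation=cv2.INTER_CUBIC))
w=cams.snapshot("wrist");cv2.imwrite("pics/w11.png",w)
np.save("w11.npy",np.r_[s['eef_pos'],s['eef_rot']])
E
```

```text
20.9167 [462.28837174 266.99981621 378.21013588] [-0.40288856  1.21535319  0.29040149]
```

View pics/s11.png

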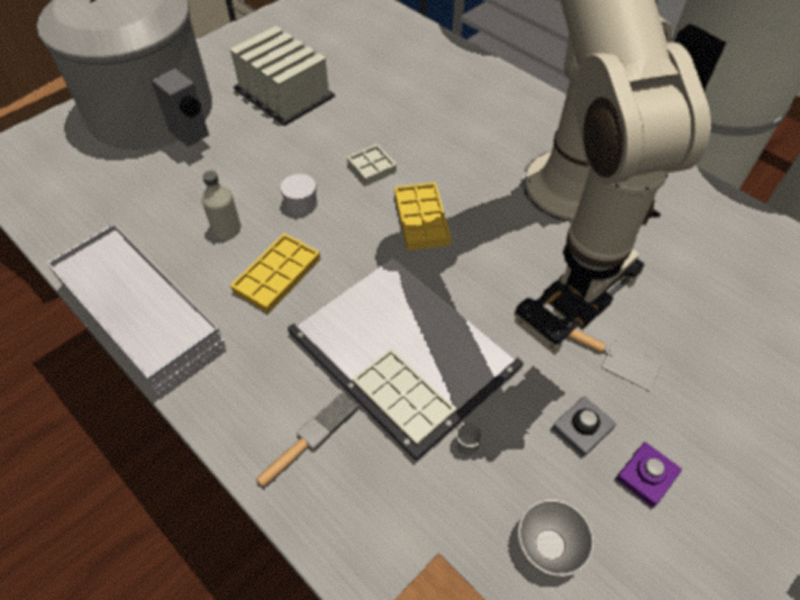

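View pics/s11z.png

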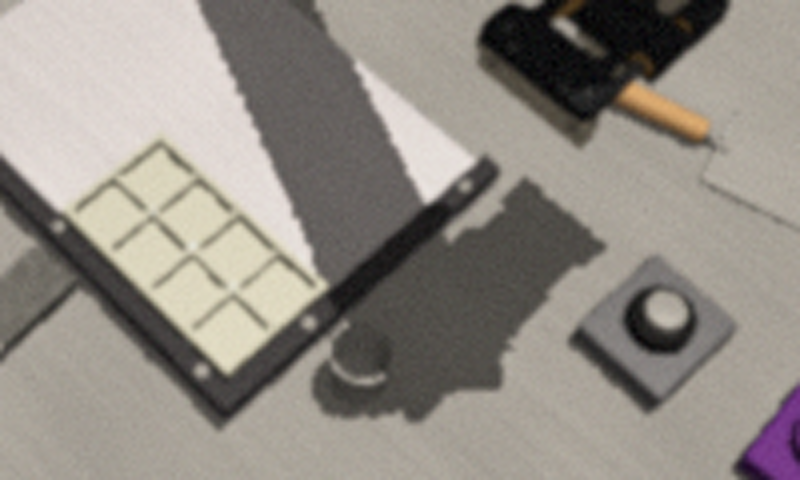

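View pics/w11.png

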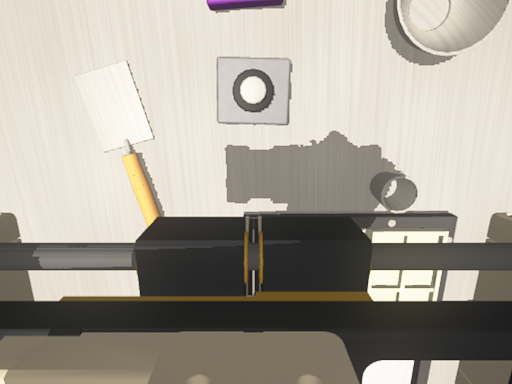

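The scene view shows the button up and the mould in the corner, with everything else undisturbed. I'll take one closer look at the corner before handing in.

Call:
{"op": "send_rows", "data": {
  "plan": [
    [[-27,28,0,0,0,0,0],[-27,28,0,0,0,0,0],[-27,28,0,0,0,0,0],[-27,28,0,0,0,0,0],[-27,28,0,0,0,0,0],[-27,28,0,0,0,0,0],[0,0,0,0,0,0,0],[0,0,0,0,0,0,0]]
  ]
}}

```text
time: 21.68
eef_pos: [624.6, 99.8, 376.4]
eef_rot: [-0.001, 0.721, 0.692, -0.0]
wrist_force: [-0.9, 1.0, -0.0]
grip_width: 0.003
```

```bash
python3 - <<'E'
from h import *
s=manip.state();print(s['time'],s['eef_pos'],s['wrist_force'])
w=cams.snapshot("wrist");cv2.imwrite("pics/w12.png",cv2.resize(w[0:240,150:420],None,fx=2.5,fy=2.5,interpolation=cv2.INTER_CUBIC))
np.save("w12.npy",np.r_[s['eef_pos'],s['eef_rot']])
E
```

```text
21.6833 [624.59739338  99.84338121 376.39948386] [-0.87606727  0.9774732  -0.03194883]
```

View pics/w12.png

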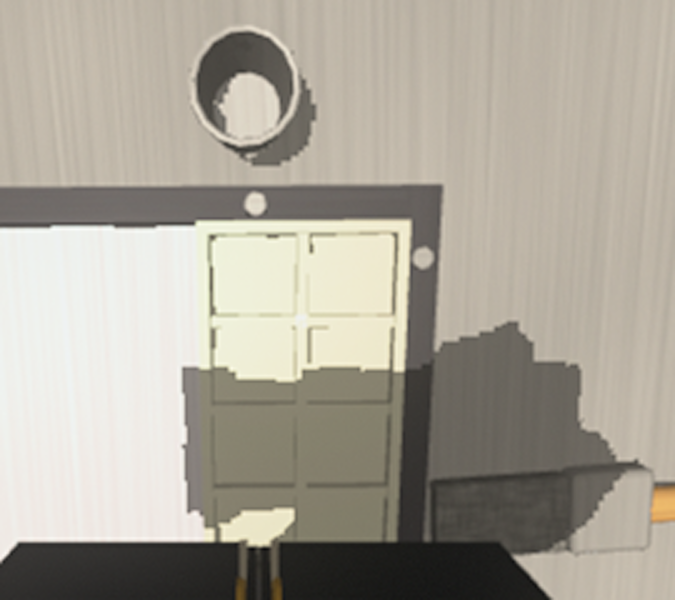

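The mould's edges meet both stops with no bed visible between them. I'll check this numerically by measuring mould edges and stop outer edges at their own heights.

```bash
python3 - <<'E'
from h import *
a=np.load("w12.npy");cp=campose("wrist",dict(eef_pos=a[:3],eef_rot=a[3:]))
z=lambda l:np.array(l)/2.5+[150,0]
st=px2w(cp,z([(442,185),(0,187),(430,540)]),24)
m=px2w(cp,z([(411,221),(197,222),(397,540)]),34)
th=np.arctan2(*(st[0]-st[1])[[1,0]]);ex=np.array([np.cos(th),np.sin(th)]);ey=np.array([-ex[1],ex[0]])
th2=np.arctan2(*(m[0]-m[1])[[1,0]])
print("bed yaw",th,"mould yaw",th2, "side dirs",[np.arctan2(*(q[0]-q[2])[[1,0]])-np.pi/2 for q in(st,m)])
for q in m: print("gap from outer edges x,y (flush 15,15):",((st[0]-q)[:2]@ex).round(1),((st[0]-q)[:2]@ey).round(1))
print("width",np.hypot(*(m[0]-m[1])[:2]))
E
```

```text
bed yaw -0.03728335884499832 mould yaw -0.037056184547172355 side dirs [np.float64(-0.013784213988108363), np.float64(-0.0346981435997431)]
gap from outer edges x,y (flush 15,15): 14.5 15.2
gap from outer edges x,y (flush 15,15): 103.8 15.2
gap from outer edges x,y (flush 15,15): 14.1 156.2
width 89.32685584014423
```

Measured from the stops' outer edges, the mould is at 14.5 and 15.2 mm (15 mm is flush), and its yaw matches the bed. Handing in.

```bash
python3 -c "
from rig import job_done,manip
print(manip.state()['wrist_force']);print(job_done())"
```

```text
[0.04879998 0.78149615 0.02499869]
the job is handed in; nothing more can be done
None
```

The mould is home against both stops, the ready button was pressed and released, and the job was handed in at about 22 s of the 64 s allowed.

**Pushing:** I slid the mould flat along the bed with the fingertips. First it went to the back stop (about 8 N at contact), then to the end stop (about 7 N). A confirming push against the back stop reached 9 N and went firm as soon as it touched, so there was no gap.

**Button:** I pressed the grey box's button with closed fingertips. The force rose to 5 N over about 6 mm and then went hard, reaching 30 N. I then lifted clear, and the button shows as up again.

**Last checks:**
- **Flushness:** The mould's edges measured 14.5 mm and 15.2 mm from the stops' outer edges, where 15 mm is flush.
- **Alignment:** The mould's yaw matches the bed to under 0.001 rad along the end stop. Along the back stop the same picture gave a 0.02 rad difference between the mould's side and the stop's outer edge. I put this down to reading the edges by eye, because the mould's own side (−0.035 rad) agrees with the bed's yaw.
- **Other objects:** The cup and the rest look undisturbed in the pictures; I did not measure their positions. The gripper was touching nothing.
- **Disagreement:** The button-top height came out between 42 and 45 mm by different methods. I settled it by feel during the press.

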